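Count out three wooden buttons and put the spare away

ROBOT

A 6-joint arm with a two-finger parallel gripper is mounted at the origin on the work surface. World frame = base frame: x ahead of the robot, y to its left, z up, the work surface at z = 0. Lengths are in mm, angles in degrees, forces in N, time in s.
With the tool pointing down it reaches from about 275 to 725 mm from the base axis. Payload 15.9 kg.
Tool frame: the origin (TCP) lies at the very end of the fingers, on their centre line; the grasp point (between the pads) lies ctrl.grip_point_offset behind it (ctrl.grip_point_offset is the distance from the TCP to the grasp point, in mm); z points along the fingers, y is the direction in which the jaws open and shut (so a half turn about z gives the same grasp; the last joint's range is limited). The gripper opens to 85 mm and grips with 20 to 120 N. Pads are 22 mm wide; open, the fingers measure 114 mm over their backs; the gripper's body (76 mm by 85 mm) begins 54 mm behind the grasp point. The pads swing forward as they close: fully open they stand 13 mm farther back than shut.
Start: joints at [-65.432, 12.198, -1.971, 75.831, 0, 90], TCP at [207.882, -454.72, 231.306] pointing down, gripper open.
Joint ranges: [-170.91, 170.91], [-42.67, 98.43], [-65.05, 77.54], [-120.47, 116.71], [-90, 82.35], [-180, 180]. Speed limits (degrees/s): [108.29, 108.29, 136.94, 147.25, 180, 180].

INTERFACE

Orientations are given as a 3x3 rotation matrix whose columns are the frame's x, y, z axes.
In Python, from bench import telemetry, read_camera, sign_off, ctrl gives the robot as it stands. The module is installed in compiled form; this text tells all that it offers.
- The arm moves only by the tool carry_out, never from a script. Its argument "series" is a list of rows, each a list of 7 numbers: the turn, a rotation vector about the tool's x, y, z in units of 6 degrees (1.0 is 6 degrees), then the shift along the tool's x, y, z in m, then the closure, from 0 (fully open) to 1 (shut). A call has 1 to 12 rows; each row shifts and turns the pose as measured when the row begins, along the tool's axes as they then stand; what a row does not reach is not made up. A row lasts 1/12 s, in which the tool goes at most 41.7 mm and 7.16 degrees, less where a joint would pass 70% of its speed; a pose out of reach is approached as far as the arm can. A call is refused whole if a number of a shift passes 0.0417 or a number of a turn 1, either way. A call with a gripper value outside its range is refused whole. The fingers move at their own pace and stop on an object; "squeeze" is the grip in N (left out, the last holds). Time passes only in rows, so rows that do not move let the fingers close. It gives the time, the measured TCP pose, the force and the opening at its end, in the units of the state.
- telemetry.sense(): the state, without advancing time (a new reading comes with each control period).
- read_camera(name): name is "side" or "top"; returns a dict with "frame" (400x640x3 uint8, blue, green, red), "mtx" (3x3 intrinsics, pixels), "rvec" (rotation vector, rad) and "tvec" (3), from world to camera coordinates, as OpenCV has them. Camera axes: x right, y down, z forward; pixel columns grow to the right and rows downward; lengths in mm; the calibration is good to about 2 mm. A picture is of the moment at which its call begins. There is no depth.
- sign_off(): hands the job in, once; it reports no verdict.
The state is a dict: "time_s": time; "joints": joint angles; "dq": joint speeds; "tau": joint torques, N m; "tool_pos": TCP position; "orientation": TCP orientation; "contact_force": force on the tool from outside, world axes, zero at the start; "torque": the same for the moment, N m; "width": opening from 0.0 (shut) to 1.0 (fully open).
Only numpy, scipy, OpenCV 4.12 (cv2) and the standard library are available. Lean on these libraries where they do the work, as an engineer would, in place of code of your own. Each camera call takes 0.05 s, during which the arm holds its last target.

TASK

Four turned wooden buttons lie on the deck of the counting tray: count exactly three of them off into the tray's trough (sweeping them sideways over the edge is easiest) and shut the trough's hinged lid fully down over them. Put the one left over back into the open stock drawer and push the drawer fully home. Leave the jar, the chisel and the cork block where they are.

Things in the scene. Friction and masses are not known exactly. Their poses are not given: they have to be found in the camera images.
- tray: Counting tray of pale plywood, fixed to the bench, 212 (x) x 206 (y) x 43 mm high; origin at the centre of its underside, z up. Its flat deck (top 43 mm up) spans tray y from -103 to +47 mm; beyond the deck's open edge at y = +47 mm lies the trough. A dark rim 6 mm wide stands 5 mm above the deck along the back (y = -103 to -97) and both ends (|x| from 100 to 106); there is no rim on the trough side.
- deck_edge (a point): Middle of the deck's open edge, where the deck drops into the trough: tray (0, +47, 43) mm, axes as the tray.
- trough (a point): Centre of the trough's inner floor, 38 mm below the deck, axes as the tray. The trough is 200 mm long (x) and 50 mm wide (y), with a 6 mm outer wall whose top is level with the deck.
- lid_hinge (a point): Middle of the lid's hinge line, along tray x on top of the trough's outer wall: tray (0, +100, 43.5) mm, axes as the tray.
- lid (a joint): Angle of the trough lid, rad: 0 = shut, flat over the trough; pi/2 = upright; 2.1 = end stop, leaning outwards (tray +y). The lid is a wooden panel 210 mm long, 59 mm from hinge to free edge, 5 mm thick (shut, its top is 48.5 mm above the bench); an 8 mm round bar runs along its top face 54 mm from the hinge, its top 55.5 mm above the bench when shut. The stiff hinge holds the lid at any angle; about 1 N at the free edge moves it. It starts open, leaning outwards.
- button0_center (a point): Centre (half-way up) of a dark turned wooden button: upright disc 28 mm in diameter, 16 mm high, about 13 g, one of four alike, which start flat on the deck in four separate places along tray x, at least 36 mm apart centre to centre in x.
- button1_center (a point): Centre (half-way up) of a dark turned wooden button: upright disc 28 mm in diameter, 16 mm high, about 13 g, one of four alike, which start flat on the deck in four separate places along tray x, at least 36 mm apart centre to centre in x.
- button2_center (a point): Centre (half-way up) of a dark turned wooden button: upright disc 28 mm in diameter, 16 mm high, about 13 g, one of four alike, which start flat on the deck in four separate places along tray x, at least 36 mm apart centre to centre in x.
- button3_center (a point): Centre (half-way up) of a dark turned wooden button: upright disc 28 mm in diameter, 16 mm high, about 13 g, one of four alike, which start flat on the deck in four separate places along tray x, at least 36 mm apart centre to centre in x.
- stock_drawer0 (a joint): How far the stock drawer is open, m: 0 = fully home against its stop. It slides out towards the robot side (unit -x) and starts about 90 to 110 mm open; it takes about 1 to 3 N to push.
- stock: Small wooden drawer unit, fixed, 200 (x) x 160 (y) x 80 mm high; origin at the centre of its underside, front facing its own -x. One drawer with a dark front and a brass bar handle.
- drawer_front (a point): Middle of the outer face of the drawer front, 44 mm above the bench, axes as the drawer unit, moves with the drawer. The front panel is 154 mm wide, 15 mm thick, and its top edge is 68 mm above the bench. A brass bar (11 mm thick, 80 mm long, along y) stands 35 mm out from this point (towards -x) at the same height; either bar or panel can be pushed.
- drawer_floor (a point): Centre of the drawer's inner floor, 22 mm above the bench, moves with the drawer; axes as the drawer unit. The inside is 155 mm long (x) and 118 mm wide (y), side walls 6 mm thick with tops 36 mm above this floor. The inside begins 15 + 6 mm behind the drawer's front face; only the part drawn out of the unit is open above.
- jar: Bystander: amber glass jar, 60 mm in diameter, 85 mm high; origin at the centre of its underside.
- chisel: Bystander: chisel lying flat, wooden handle and steel blade, about 230 mm long and 26 mm high; origin under the handle's front end, blade towards its +x.
- block: Bystander: cork sanding block 100 x 60 x 35 mm; origin at the centre of its underside.

How it is judged (in metres and radians):
At the end, for the whole second after the job is handed in: Exactly three buttons (centres) are inside the trough, the fourth inside the drawer, the lid is shut (joint below 0.06 rad) and the drawer home (open less than 4 mm) ((((x of button0_center in the frame of drawer_floor between -0.078 and 0.078 m and y of button0_center in the frame of drawer_floor between -0.06 and 0.06 m and z of button0_center in the frame of drawer_floor between 0 and 0.036 m) and (x of button1_center in the frame of trough between -0.1 and 0.1 m and y of button1_center in the frame of trough between -0.025 and 0.025 m and z of button1_center in the frame of trough between 0 and 0.034 m) and (x of button2_center in the frame of trough between -0.1 and 0.1 m and y of button2_center in the frame of trough between -0.025 and 0.025 m and z of button2_center in the frame of trough between 0 and 0.034 m) and (x of button3_center in the frame of trough between -0.1 and 0.1 m and y of button3_center in the frame of trough between -0.025 and 0.025 m and z of button3_center in the frame of trough between 0 and 0.034 m)) or ((x of button1_center in the frame of drawer_floor between -0.078 and 0.078 m and y of button1_center in the frame of drawer_floor between -0.06 and 0.06 m and z of button1_center in the frame of drawer_floor between 0 and 0.036 m) and (x of button0_center in the frame of trough between -0.1 and 0.1 m and y of button0_center in the frame of trough between -0.025 and 0.025 m and z of button0_center in the frame of trough between 0 and 0.034 m) and (x of button2_center in the frame of trough between -0.1 and 0.1 m and y of button2_center in the frame of trough between -0.025 and 0.025 m and z of button2_center in the frame of trough between 0 and 0.034 m) and (x of button3_center in the frame of trough between -0.1 and 0.1 m and y of button3_center in the frame of trough between -0.025 and 0.025 m and z of button3_center in the frame of trough between 0 and 0.034 m)) or ((x of button2_center in the frame of drawer_floor between -0.078 and 0.078 m and y of button2_center in the frame of drawer_floor between -0.06 and 0.06 m and z of button2_center in the frame of drawer_floor between 0 and 0.036 m) and (x of button0_center in the frame of trough between -0.1 and 0.1 m and y of button0_center in the frame of trough between -0.025 and 0.025 m and z of button0_center in the frame of trough between 0 and 0.034 m) and (x of button1_center in the frame of trough between -0.1 and 0.1 m and y of button1_center in the frame of trough between -0.025 and 0.025 m and z of button1_center in the frame of trough between 0 and 0.034 m) and (x of button3_center in the frame of trough between -0.1 and 0.1 m and y of button3_center in the frame of trough between -0.025 and 0.025 m and z of button3_center in the frame of trough between 0 and 0.034 m)) or ((x of button3_center in the frame of drawer_floor between -0.078 and 0.078 m and y of button3_center in the frame of drawer_floor between -0.06 and 0.06 m and z of button3_center in the frame of drawer_floor between 0 and 0.036 m) and (x of button0_center in the frame of trough between -0.1 and 0.1 m and y of button0_center in the frame of trough between -0.025 and 0.025 m and z of button0_center in the frame of trough between 0 and 0.034 m) and (x of button1_center in the frame of trough between -0.1 and 0.1 m and y of button1_center in the frame of trough between -0.025 and 0.025 m and z of button1_center in the frame of trough between 0 and 0.034 m) and (x of button2_center in the frame of trough between -0.1 and 0.1 m and y of button2_center in the frame of trough between -0.025 and 0.025 m and z of button2_center in the frame of trough between 0 and 0.034 m))) and value of joint lid below 0.06 rad and value of joint stock_drawer0 below 0.004 m); the robot touches nothing.
It fails at once if the jar was shifted by more than 30 mm (distance of jar from where it was at the start of the episode above 0.03 m).
It fails at once if the chisel was shifted by more than 30 mm (distance of chisel from where it was at the start of the episode above 0.03 m).
It fails at once if the block was shifted by more than 30 mm (distance of block from where it was at the start of the episode above 0.03 m).
It also fails if it takes over 70 s, if anything falls off the work surface, if the arm or the gripper's body presses on something with over 40 N, if the wrist force passes 120 N, or if a joint passes its speed limit or range.

## Working session

There is one attempt and no reset: what is moved stays moved. The work goes in short steps, Python scripts to look and compute and a tool call to move; the robot and the scene stay as the last step left them, time stands still between calls to the robot, and variables do not carry over. Pictures are saved under pics/ and viewed, and the job is handed in when it is done.

Besides the shell and the picture viewer there is one more tool, called after "Call:" in YAML: its name, and indented under it one key for each argument. carry_out: Moves the arm, as the interface text tells. Its arguments: {"type":"object","properties":{"series":{"type":"array"},"squeeze":{"type":"number"}},"required":["series"]}

```bash
mkdir -p pics
cat > h.py <<'E'
import numpy as np, cv2
from bench import telemetry, read_camera, sign_off, ctrl
def cam(n,save=None):
    c=read_camera(n)
    if save: cv2.imwrite('pics/'+save,c['frame'])
    return c
def ray(c,uv,z):
    uv=np.asarray(uv,float).reshape(-1,1,2)
    n=cv2.undistortPoints(uv,np.array(c['mtx'],float),None).reshape(-1,2)
    R,_=cv2.Rodrigues(np.array(c['rvec'],float)); t=np.array(c['tvec'],float).ravel()
    o=-R.T@t; d=np.c_[n,np.ones(len(n))]@R
    return o+d*((z-o[2])/d[:,2])[:,None]
def proj(c,P):
    return cv2.projectPoints(np.asarray(P,float).reshape(-1,1,3),np.array(c['rvec'],float),np.array(c['tvec'],float),np.array(c['mtx'],float),None)[0].reshape(-1,2)
E
python3 - <<'E'
from h import *
for n in('top','side'):
    c=cam(n,n+'0.png'); R,_=cv2.Rodrigues(np.array(c['rvec'],float)); print(n,(-R.T@np.array(c['tvec']).ravel()).round(),c['mtx'])
print(telemetry.sense(),ctrl.grip_point_offset)
E
```

```text
top [460. -51. 950.] [[367.85294779   0.         326.87935117]
 [  0.         367.85294779 201.89298345]
 [  0.           0.           1.        ]]
side [ 467. -678.  833.] [[402.91323292   0.         322.85015296]
 [  0.         402.91323292 201.76689231]
 [  0.           0.           1.        ]]
{'time_s': 0.1, 'joints': array([-6.54318909e+01,  1.22222401e+01, -2.00425739e+00,  7.58309053e+01,
        1.13334642e-03,  9.00004966e+01]), 'dq': array([-0.06820624, -0.12381466,  0.01989808, -0.06498841, -0.00195626,
        0.05667111]), 'tau': array([-2.01529809e-03, -6.87248826e+01,  4.87805164e+01,  1.22292771e-02,
       -1.18699372e-04,  1.20789701e-05]), 'tool_pos': array([ 207.76725181, -454.45617572,  230.86609434]), 'orientation': array([[ 9.09471282e-01,  4.15766555e-01, -3.98560997e-04],
       [ 4.15766745e-01, -9.09470818e-01,  9.19389799e-04],
       [ 1.97719328e-05, -1.00186703e-03, -9.99999498e-01]]), 'contact_force': array([ 0.42477242,  0.35871717, -0.83953454]), 'torque': array([-0.01620708,  0.00368207, -0.0082189 ]), 'width': 0.9998172044152179} 18.700000000000003
```

View pics/top0.png

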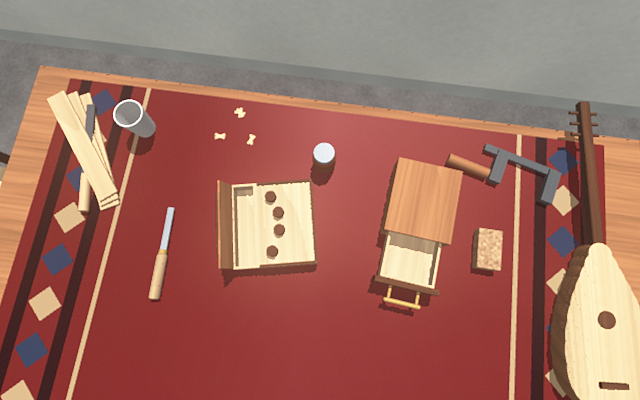

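View pics/side0.png

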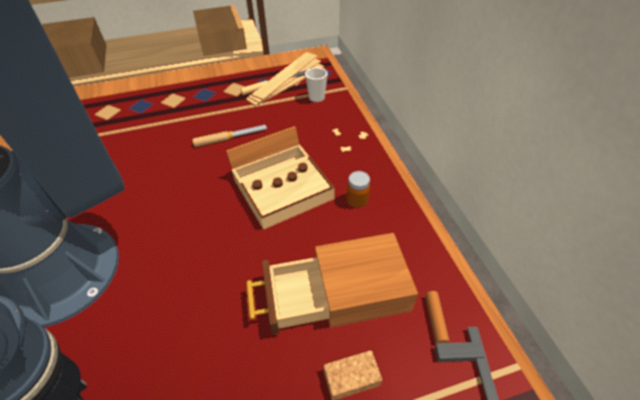

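The top view shows the tray at about (267,225) with its trough on the left and the lid leaning left. The four buttons are at (271,197), (278,212), (279,230) and (272,252). The drawer is open around (408,262), with its handle at (402,302).

Run:
```python
from h import *
c=cam('top'); f=c['frame']
def crop(x0,y0,x1,y1,s,n):
    cv2.imwrite('pics/'+n,cv2.resize(f[y0:y1,x0:x1],None,fx=s,fy=s,interpolation=cv2.INTER_CUBIC))
crop(205,165,335,285,5,'ctray.png'); crop(360,145,520,325,3.3,'cdraw.png')
g=f[:, :].astype(int)
m=((f.max(2)<115)&(np.arange(400)[:,None]>186)&(np.arange(400)[:,None]<262)&(np.arange(640)[None]>258)&(np.arange(640)[None]<305)).astype(np.uint8)
n,l,st,ce=cv2.connectedComponentsWithStats(m)
for i in range(1,n):
    if st[i,4]>20: print(st[i],ce[i].round(1), ray(c,ce[i],57).round(1))
```

```text
(no output)
```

View pics/ctray.png

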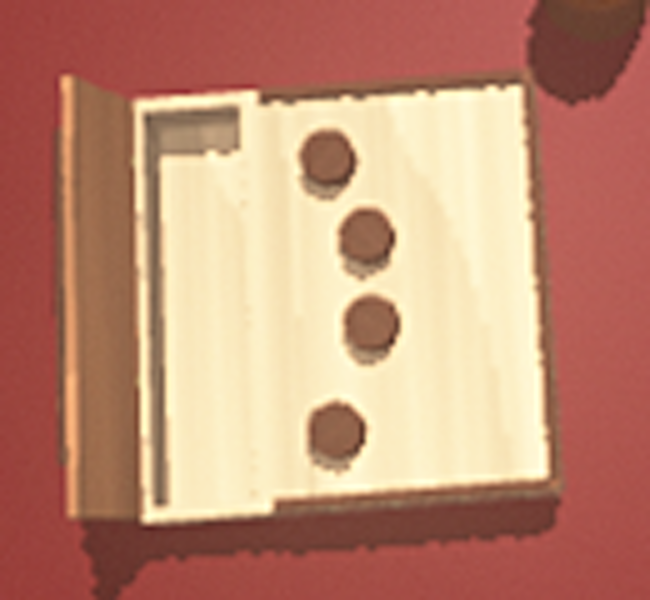

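View pics/cdraw.png

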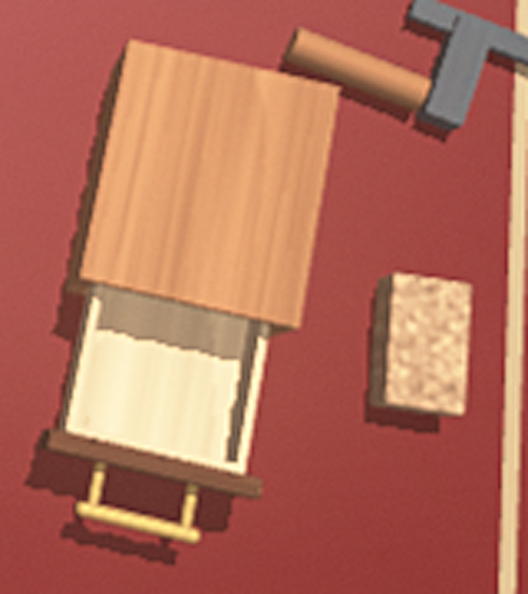

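```bash
cat > geo.py <<'E'
from h import *
def px(p,x0,y0,s): p=np.asarray(p,float); return (p+.5)/s-.5+[x0,y0]
E
python3 - <<'E'
from geo import *
c=cam('top')
T=lambda p:px(p,205,165,5); D=lambda p:px(p,360,145,3.3)
f=c['frame']
# refined button centres
for p in [(328,156),(367,236),(372,323),(337,431)]: print('btn',ray(c,T(p),59).round(1))
a=ray(c,T([(136,100),(142,523)]),43);b=ray(c,T([(530,70),(562,490)]),48)
print('tray trough corners',a.round(1),'rim',b.round(1), np.degrees(np.arctan2(*(a[0]-a[1])[1::-1])),np.degrees(np.arctan2(*(b[0]-b[1])[1::-1])), np.linalg.norm(a[0]-a[1]),np.linalg.norm(b[0]-b[1]),np.linalg.norm(a[0]-b[0]))
e=ray(c,T([(258,95),(275,505)]),43); print('edge',e.round(1))
print('lid top corners for z guesses',[ray(c,T([(65,76),(68,515)]),z).round(0).tolist() for z in (90,95)])
s=ray(c,D([(130,40),(338,86),(298,327),(80,278)]),80);print('stock',s.round(1),np.degrees(np.arctan2(*(s[0]-s[3])[1::-1])))
fr=ray(c,D([(50,440),(258,492)]),68);print('front outer',fr.round(1),np.linalg.norm(fr[0]-fr[1]))
h=ray(c,D([(78,508),(198,535)]),49);print('handle',h.round(1))
j=ray(c,[(324,149)],85);print('jar',j.round(1))
E
```

```text
btn [[643.4 117.5  59. ]]
btn [[606.1  91.8  59. ]]
btn [[563.8  82.4  59. ]]
btn [[509.9  90.7  59. ]]
tray trough corners [[662.5 222.4  43. ]
 [454.2 179.8  43. ]] rim [[703.6  25.3  48. ]
 [497.1 -20.3  48. ]] 11.567357627608118 12.442422669395986 212.53741706688226 211.52781224886704 201.404065325128
edge [[673.4 161.2  43. ]
 [471.4 117.2  43. ]]
lid top corners for z guesses [[[659.0, 245.0, 90.0], [454.0, 202.0, 90.0]], [[658.0, 243.0, 95.0], [454.0, 201.0, 95.0]]]
stock [[ 779.8 -186.9   80. ]
 [ 764.7 -343.9   80. ]
 [ 581.3 -326.1   80. ]
 [ 595.5 -168.1   80. ]] -5.824529111463016
front outer [[ 479.1 -160.4   68. ]
 [ 463.1 -309.6   68. ]] 149.99723765945396
handle [[ 434.6 -187.9   49. ]
 [ 427.6 -274.8   49. ]]
jar [[7.733e+02 1.000e-01 8.500e+01]]
```

```bash
cat >> geo.py <<'E'
O=np.array([579.4,101.8]); A=np.radians(12.0)
TX=np.array([np.cos(A),np.sin(A)]);TY=np.array([-np.sin(A),np.cos(A)])
def t2w(x,y): return O+x*TX+y*TY
def w2t(p): d=np.asarray(p)[:2]-O; return d@TX,d@TY
def go(x,y,z,yaw):
    s=telemetry.sense();R=s['orientation'];p=s['tool_pos']
    a=np.radians(yaw);Rt=np.array([[np.cos(a),np.sin(a),0],[np.sin(a),-np.cos(a),0],[0,0,-1.]])
    rv=cv2.Rodrigues(R.T@Rt)[0].ravel()
    print('pos',p.round(1),'yaw',np.degrees(np.arctan2(R[1,0],R[0,0])).round(1),'F',s['contact_force'].round(1),'w',round(s['width'],3),'t',round(s['time_s'],2),'j',s['joints'].round(0))
    d=np.array([x,y,z])-p
    print(' turn units',(np.degrees(rv)/6).round(2),'shift now-frame mm',(R.T@d).round(1),'target-frame',(Rt.T@d).round(1))
E
python3 - <<'E'
from geo import *
for p in [(643.4,117.5),(606.1,91.8),(563.8,82.4),(509.9,90.7)]: print(np.round(w2t(p),1))
go(510,91,120,12)
E
```

```text
[65.9  2.1]
[ 24.  -15.3]
[-19.3 -15.7]
[-70.3   3.6]
pos [ 207.8 -454.6  231. ] yaw 24.6 F [0.4 0.8 0.5] w 0.997 t 0.2 j [-65.  12.  -2.  76.   0.  90.]
 turn units [-0.01  0.    2.09] shift now-frame mm [ 501.7 -370.5  111.3] target-frame [ 409.  -470.8  111. ]
```

Call:
carry_out:
  series:
    - [0, 0, 0.7, 0, 0, 0, 0.3]
    - [0, 0, 0.7, 0, 0, 0, 0.3]
    - [0, 0, 0.7, 0, 0, 0, 0.3]
    - [0, 0, 0, 0.026, -0.03, 0, 0.3]
    - [0, 0, 0, 0.026, -0.03, 0, 0.3]
    - [0, 0, 0, 0.026, -0.03, 0, 0.3]
    - [0, 0, 0, 0.026, -0.03, 0, 0.3]
    - [0, 0, 0, 0.026, -0.03, 0, 0.3]
    - [0, 0, 0, 0.026, -0.03, 0, 0.3]
    - [0, 0, 0, 0.026, -0.03, 0, 0.3]
    - [0, 0, 0, 0.026, -0.03, 0, 0.3]
    - [0, 0, 0, 0.026, -0.03, 0, 0.3]
  squeeze: 25

```text
time_s: 1.2
tool_pos: [386.5, -136.0, 229.0]
orientation: [[0.983, 0.184, -0.002], [0.184, -0.983, 0.002], [-0.001, -0.002, -1.0]]
contact_force: [0.2, -1.3, 1.0]
width: 0.706
```

```bash
python3 -c "
from geo import *
go(510,91,120,12)"
```

```text
pos [ 386.5 -136.   229. ] yaw 10.6 F [ 0.2 -1.3  1. ] w 0.706 t 1.2 j [-19.   2. -14.  74.   0. 150.]
 turn units [-0.02  0.01 -0.24] shift now-frame mm [ 163.3 -200.3  109.2] target-frame [ 168.  -196.4  109. ]
```

Call:
carry_out:
  series:
    - [0, 0, -0.8, 0, 0, 0, 0.35]
    - [0, 0, -0.8, 0, 0, 0, 0.35]
    - [0, 0, -0.8, 0, 0, 0, 0.35]
    - [0, 0, 0, 0, 0, 0, 0.35]

```text
time_s: 1.53
tool_pos: [390.1, -126.8, 228.7]
orientation: [[0.898, 0.44, -0.001], [0.44, -0.898, 0.003], [0.0, -0.004, -1.0]]
contact_force: [-0.5, 0.0, -0.3]
width: 0.648
```

```bash
python3 -c "
from geo import *
go(510,91,120,25)"
```

```text
pos [ 390.1 -126.8  228.7] yaw 26.1 F [-0.5  0.  -0.3] w 0.648 t 1.53 j [-18.   2. -14.  74.   0. 136.]
 turn units [-0.03 -0.    0.19] shift now-frame mm [ 203.5 -142.4  109.3] target-frame [ 200.8 -146.7  108.7]
```

Call:
carry_out:
  series:
    - [0, 0, 0, 0.025, -0.018, 0.01, 0.35]
    - [0, 0, 0, 0.025, -0.018, 0.01, 0.35]
    - [0, 0, 0, 0.025, -0.018, 0.01, 0.35]
    - [0, 0, 0, 0.025, -0.018, 0.01, 0.35]
    - [0, 0, 0, 0.025, -0.018, 0.01, 0.35]
    - [0, 0, 0, 0.025, -0.018, 0.01, 0.35]
    - [0, 0, 0, 0.025, -0.018, 0.01, 0.35]
    - [0, 0, 0, 0.025, -0.015, 0.01, 0.35]
    - [0, 0, 0, 0, 0, 0, 0.35]

```text
time_s: 2.28
tool_pos: [515.2, 93.2, 145.7]
orientation: [[0.914, 0.407, 0.001], [0.407, -0.914, 0.002], [0.002, -0.001, -1.0]]
contact_force: [0.0, -0.2, -0.7]
width: 0.645
```

```bash
python3 -c "
from geo import *
go(510,91,80,25)
c=cam('top','t1.png');f=c['frame'];cv2.imwrite('pics/t1c.png',cv2.resize(f[165:285,205:335],None,fx=5,fy=5,interpolation=2))
c=cam('side');f=c['frame'];cv2.imwrite('pics/s1c.png',cv2.resize(f[80:240,200:380],None,fx=4,fy=4,interpolation=2))"
```

```text
pos [515.2  93.2 145.7] yaw 24.0 F [ 0.  -0.2 -0.7] w 0.645 t 2.28 j [ 10.  17.  -9.  65.   0. 166.]
 turn units [-0.01 -0.02 -0.17] shift now-frame mm [-5.7 -0.1 65.7] target-frame [-5.6 -0.2 65.7]
```

View pics/s1c.png

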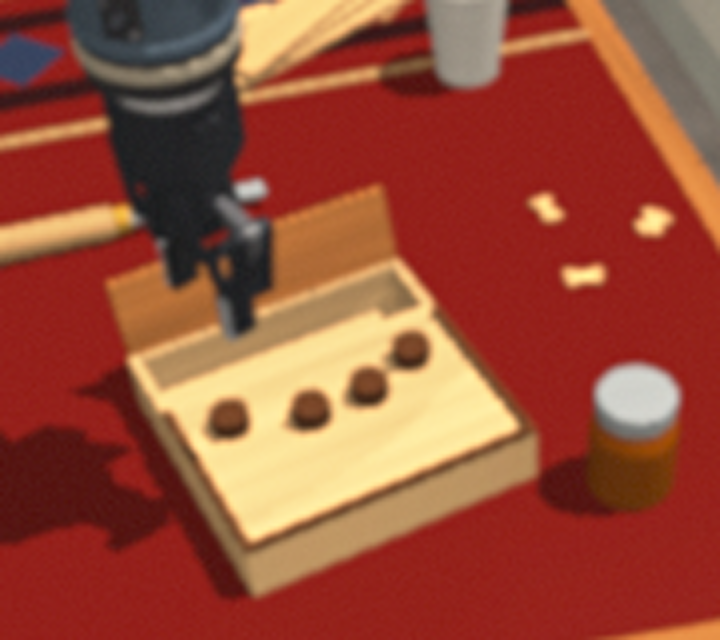

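The side view shows the gripper above the tray and the four button tops at crop (229,412), (310,405), (368,380) and (410,345). I'll cross-check those positions against the top view.

```bash
python3 -c "
from geo import *
c=cam('side')
for p in [(229,411),(310,404),(368,379),(410,343)]: r=ray(c,px(p,200,80,4),59);print(r.round(1),np.round(w2t(r[0]),1))
go(509,90,46,24)"
```

```text
[[512.4  89.8  59. ]] [-68.    2.2]
[[565.5  79.6  59. ]] [-18.3 -18.8]
[[608.3  90.6  59. ]] [ 26.  -16.9]
[[644.8 115.9  59. ]] [66.9  0.2]
pos [513.7  89.7 147.7] yaw 24.0 F [ 0.4 -0.8  0.4] w 0.65 t 2.43 j [ 10.  16.  -9.  65.   0. 166.]
 turn units [ 0.   -0.02 -0.01] shift now-frame mm [ -4.4  -2.2 101.7] target-frame [ -4.1  -2.2 101.7]
```

Call:
carry_out:
  series:
    - [0, 0, 0, -0.002, -0.001, 0.03, 0.4]
    - [0, 0, 0, 0, 0, 0.03, 0.4]
    - [0, 0, 0, 0, 0, 0.02, 0.4]
    - [0, 0, 0, 0, 0, 0, 0.4]
    - [0, 0, 0, 0, 0, 0, 0.4]

```text
time_s: 2.85
tool_pos: [512.2, 84.8, 69.4]
orientation: [[0.919, 0.395, 0.008], [0.395, -0.919, 0.001], [0.008, 0.002, -1.0]]
contact_force: [0.6, 0.5, 0.4]
width: 0.602
```

```bash
python3 -c "
from geo import *
go(511,90,46,24)"
```

```text
pos [512.2  84.8  69.4] yaw 23.3 F [0.6 0.5 0.4] w 0.602 t 2.85 j [  9.  19. -17.  53.  -0. 166.]
 turn units [ 0.02 -0.08 -0.12] shift now-frame mm [ 0.8 -5.3 23.4] target-frame [ 1.  -5.2 23.4]
```

Call:
carry_out:
  series:
    - [0, 0, 0, 0.001, -0.005, 0.007, 0.4]
    - [0, 0, 0, 0, 0, 0.007, 0.4]
    - [0, 0, 0, 0, 0, 0.006, 0.4]
    - [0, 0, 0, 0, 0, 0, 0.4]

```text
time_s: 3.18
tool_pos: [513.3, 89.2, 52.3]
orientation: [[0.92, 0.392, 0.014], [0.392, -0.92, 0.002], [0.014, 0.004, -1.0]]
contact_force: [-0.6, -0.6, -0.9]
width: 0.602
```

```bash
python3 -c "
from geo import *
go(511,90,46,24)"
```

```text
pos [513.3  89.2  52.3] yaw 23.1 F [-0.6 -0.6 -0.9] w 0.602 t 3.18 j [ 10.  20. -19.  51.  -0. 167.]
 turn units [ 0.04 -0.13 -0.16] shift now-frame mm [-1.9 -1.7  6.2] target-frame [-1.8 -1.7  6.3]
```

Call:
carry_out:
  series:
    - [0, -0.1, 0, -0.002, -0.001, 0.005, 0.4]
    - [0, 0, 0, 0, 0, 0.001, 0.4]
    - [0, 0, 0, 0, 0, 0, 0.8]
    - [0, 0, 0, 0, 0, 0, 1]
    - [0, 0, 0, 0, 0, 0, 1]
    - [0, 0, 0, 0, 0, 0, 1]
    - [0, 0, 0, 0, 0, 0, 1]

```text
time_s: 3.77
tool_pos: [511.8, 89.6, 46.8]
orientation: [[0.92, 0.392, 0.005], [0.392, -0.92, -0.002], [0.004, 0.004, -1.0]]
contact_force: [0.1, 0.8, 0.4]
width: 0.308
```

```bash
python3 -c "
from geo import *
go(511,90,46,24)"
```

```text
pos [511.8  89.6  46.8] yaw 23.1 F [0.1 0.8 0.4] w 0.308 t 3.77 j [ 10.  21. -19.  51.  -0. 167.]
 turn units [ 0.04 -0.03 -0.15] shift now-frame mm [-0.6 -0.7  0.8] target-frame [-0.6 -0.7  0.8]
```

Call:
carry_out:
  series:
    - [0, 0, 0, 0, 0, -0.02, 1]
    - [0, 0, 0, 0, 0, -0.03, 1]
    - [0, 0, 0, 0, 0, -0.035, 1]
    - [0, 0, 0, 0, 0, -0.035, 1]
    - [0, 0, 1, 0, 0, 0, 1]
    - [0, 0, 1, 0, 0, 0, 1]
    - [0, 0, 1, 0, 0, 0, 1]
    - [0, 0, 0, 0, 0, 0, 1]

```text
time_s: 4.43
tool_pos: [513.5, 66.6, 173.4]
orientation: [[0.993, 0.119, 0.003], [0.119, -0.993, 0.018], [0.005, -0.017, -1.0]]
contact_force: [-0.8, -0.0, -0.9]
width: 0.309
```

```bash
python3 -c "
from geo import *
go(530,-241,140,4)
c=cam('side','s2.png')"
```

```text
pos [513.5  66.6 173.4] yaw 6.9 F [-0.8 -0.  -0.9] w 0.309 t 4.43 j [  7.  15.  -7.  68.   1. 180.]
 turn units [-0.17 -0.04  0.48] shift now-frame mm [-20.5 307.9  28. ] target-frame [ -5.  308.   33.4]
```

View pics/s2.png

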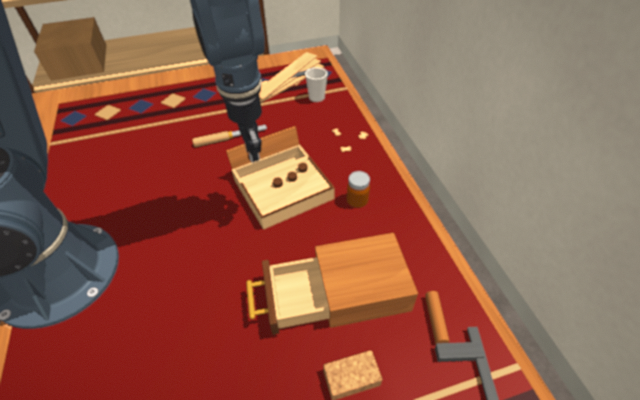

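The side view shows three buttons left on the deck, at (277,182), (292,177) and (303,168). The fourth is gone from the deck and the finger gap still reads 26 mm, so it is held. Next, the drawer.

Call:
carry_out:
  series:
    - [0, 0, 0, -0.002, 0.03, 0, 1]
    - [0, 0, 0, -0.002, 0.038, 0, 1]
    - [0, 0, 0, -0.002, 0.038, 0, 1]
    - [0, 0, 0, -0.002, 0.038, 0, 1]
    - [0, 0, 0, -0.002, 0.038, 0, 1]
    - [0, 0, 0, -0.002, 0.038, 0, 1]
    - [0, 0, 0, -0.002, 0.038, 0, 1]
    - [0, 0, 0, 0, 0.02, 0, 1]
    - [0, 0, 0, 0, 0, 0, 1]

```text
time_s: 5.23
tool_pos: [534.9, -217.8, 166.8]
orientation: [[0.991, 0.134, 0.002], [0.134, -0.991, 0.018], [0.005, -0.018, -1.0]]
contact_force: [0.8, -0.4, -0.4]
width: 0.313
```

```bash
python3 -c "
from geo import *
go(530,-241,100,0)"
```

```text
pos [ 534.9 -217.8  166.8] yaw 7.7 F [ 0.8 -0.4 -0.4] w 0.313 t 5.23 j [-23.  23.   3.  71.   1. 150.]
 turn units [-0.17 -0.03  1.28] shift now-frame mm [-8.3 23.6 66.4] target-frame [-4.9 23.2 66.8]
```

Call:
carry_out:
  series:
    - [-0.1, 0, 0.8, 0, 0, 0, 1]
    - [-0.1, 0, 0.8, 0, 0, 0, 1]
    - [0, 0, 0.8, 0, 0, 0, 1]
    - [0, 0, 0, 0, 0, 0.03, 1]
    - [0, 0, 0, 0, 0, 0, 1]

```text
time_s: 5.65
tool_pos: [535.2, -217.0, 135.1]
orientation: [[0.992, -0.129, 0.002], [-0.129, -0.992, -0.003], [0.002, 0.003, -1.0]]
contact_force: [-1.1, 0.4, -1.5]
width: 0.308
```

```bash
python3 -c "
from geo import *
go(530,-241,28,-6)
for n in('top','side'): c=cam(n,n+'3.png')"
```

```text
pos [ 535.2 -217.   135.1] yaw -7.4 F [-1.1  0.4 -1.5] w 0.308 t 5.65 j [-22.  23.  -1.  66.  -0. 165.]
 turn units [ 0.03 -0.02 -0.23] shift now-frame mm [ -2.3  24.1 107.1] target-frame [ -2.7  24.4 107.1]
```

View pics/side3.png

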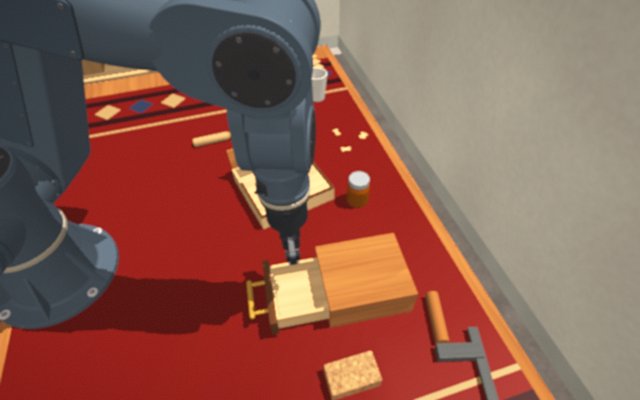

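Call:
carry_out:
  series:
    - [0, 0, 0, -0.002, 0.024, 0, 1]
    - [0, 0, 0, -0.002, 0, 0.03, 1]
    - [0, 0, 0, -0.002, 0, 0.03, 1]
    - [0, 0, 0, 0, 0, 0.02, 1]
    - [0, 0, 0, 0, 0, 0, 1]

```text
time_s: 6.17
tool_pos: [533.9, -242.5, 66.8]
orientation: [[0.992, -0.121, 0.018], [-0.121, -0.993, -0.01], [0.019, 0.008, -1.0]]
contact_force: [-0.4, 0.5, -0.2]
width: 0.314
```

```bash
python3 -c "
from geo import *
go(528,-241,27,-6)"
```

```text
pos [ 533.9 -242.5   66.8] yaw -7.0 F [-0.4  0.5 -0.2] w 0.314 t 6.17 j [-24.  26.  -7.  56.  -0. 163.]
 turn units [ 0.07 -0.18 -0.16] shift now-frame mm [-6.7 -1.1 39.7] target-frame [-6.  -0.9 39.8]
```

Call:
carry_out:
  series:
    - [0, -0.15, 0, -0.006, 0, 0.01, 1]
    - [0, 0, 0, 0, 0, 0.012, 1]
    - [0, 0, 0, 0, 0, 0.01, 1]
    - [0, 0, 0, 0, 0, 0.006, 1]
    - [0, 0, 0, 0, 0, 0, 1]

```text
time_s: 6.58
tool_pos: [530.8, -242.5, 31.2]
orientation: [[0.993, -0.119, 0.006], [-0.119, -0.993, -0.01], [0.007, 0.009, -1.0]]
contact_force: [-0.3, -0.5, 0.1]
width: 0.304
```

```bash
python3 -c "
from geo import *
go(528,-241,27,-6)"
```

```text
pos [ 530.8 -242.5   31.2] yaw -6.8 F [-0.3 -0.5  0.1] w 0.304 t 6.58 j [-24.  28. -10.  52.  -0. 162.]
 turn units [ 0.09 -0.07 -0.14] shift now-frame mm [-3.  -1.2  4.1] target-frame [-2.9 -1.2  4.2]
```

Release a few mm above the floor, then rise.

Call:
carry_out:
  series:
    - [0, 0, 0, 0, 0, 0.003, 1]
    - [0, 0, 0, 0, 0, 0, 0.6]
    - [0, 0, 0, 0, 0, 0, 0.45]
    - [0, 0, 0, 0, 0, 0, 0.45]
    - [0, 0, 0, 0, 0, 0, 0.45]
    - [0, 0, 0, 0, 0, -0.015, 0.45]
    - [0, 0, 0, 0, 0, -0.035, 0.45]
    - [0, 0, 0, 0, 0, -0.04, 0.45]
    - [0, 0, 0, 0, 0, -0.04, 0.6]
    - [0, 0, 0, 0, 0, -0.02, 1]
    - [0, 0, 0, 0, 0, 0, 1]

```text
time_s: 7.5
tool_pos: [528.8, -240.4, 185.5]
orientation: [[0.993, -0.119, 0.005], [-0.119, -0.993, -0.01], [0.006, 0.009, -1.0]]
contact_force: [0.2, -0.6, 0.5]
width: 0.131
```

```bash
python3 -c "
from geo import *
go(395,-227,140,-6)
for n in('side',): c=cam(n,n+'4.png')"
```

```text
pos [ 528.8 -240.4  185.5] yaw -6.8 F [ 0.2 -0.6  0.5] w 0.131 t 7.5 j [-24.  22.   5.  72.  -0. 163.]
 turn units [ 0.09 -0.06 -0.14] shift now-frame mm [-134.7    2.2   44.7] target-frame [-134.4    0.7   45.5]
```

View pics/side4.png

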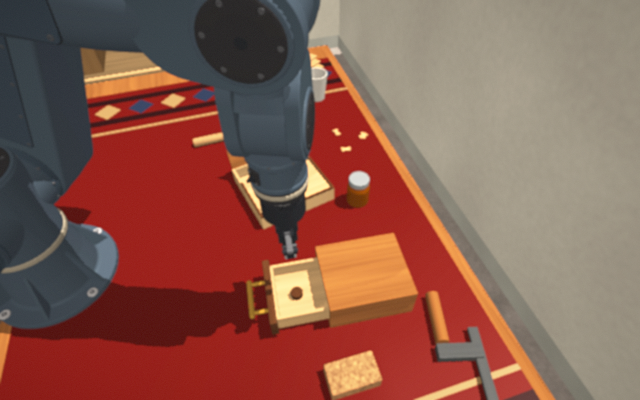

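The button lies in the drawer at (297,293) in the side view. Next I'll go round in front of the handle bar and push.

Call:
carry_out:
  series:
    - [0, 0, 0, -0.038, 0, 0, 1]
    - [0, 0, 0, -0.038, 0, 0, 1]
    - [0, 0, 0, -0.038, 0, 0, 1]
    - [0, 0, 0, -0.032, 0, 0, 1]
    - [0, 0, 0, 0, 0, 0.03, 1]
    - [0, 0, 0, 0, 0, 0.035, 1]
    - [0, 0, 0, 0, 0, 0.035, 1]
    - [0, 0, 0, 0, 0, 0, 1]

```text
time_s: 8.22
tool_pos: [374.9, -221.1, 72.2]
orientation: [[0.993, -0.118, 0.001], [-0.118, -0.993, -0.008], [0.001, 0.007, -1.0]]
contact_force: [-1.5, 2.3, -0.2]
width: -0.0
```

```bash
python3 -c "
from geo import *
go(400,-228,33,-6)"
```

```text
pos [ 374.9 -221.1   72.2] yaw -6.8 F [-1.5  2.3 -0.2] w -0.0 t 8.22 j [-30.  10. -29.  51.  -0. 157.]
 turn units [ 0.07 -0.01 -0.13] shift now-frame mm [25.7  3.6 39.2] target-frame [25.7  4.2 39.2]
```

Call:
carry_out:
  series:
    - [0, 0, 0, 0, 0.003, 0.015, 1]
    - [0, 0, 0, 0, 0, 0.015, 1]
    - [0, 0, 0, 0, 0, 0.008, 1]
    - [0, 0, 0, 0.01, 0, 0, 1]
    - [0, 0, 0, 0.01, 0, 0, 1]
    - [0, 0, 0, 0.01, 0, 0, 1]
    - [0, 0, 0, 0.01, 0, 0, 1]
    - [0, 0, 0, 0.01, 0, 0, 1]
    - [0, 0, 0, 0.01, 0, 0, 1]
    - [0, 0, 0, 0.01, 0, 0, 1]

```text
time_s: 9.05
tool_pos: [451.4, -233.1, 39.1]
orientation: [[0.993, -0.118, -0.0], [-0.118, -0.993, -0.007], [0.0, 0.007, -1.0]]
contact_force: [-1.4, -0.5, -0.3]
width: -0.0
```

```bash
python3 -c "
from geo import *
go(519,-240,33,-6)"
```

```text
pos [ 451.4 -233.1   39.1] yaw -6.8 F [-1.4 -0.5 -0.3] w -0.0 t 9.05 j [-27.  20. -21.  49.  -0. 160.]
 turn units [ 0.07 -0.   -0.13] shift now-frame mm [67.9 -1.2  6.1] target-frame [67.9 -0.2  6.1]
```

Call:
carry_out:
  series:
    - [0, 0, 0, 0.008, 0, 0.004, 1]
    - [0, 0, 0, 0.008, 0, 0.002, 1]
    - [0, 0, 0, 0.008, 0, 0, 1]
    - [0, 0, 0, 0.008, 0, 0, 1]
    - [0, 0, 0, 0.008, 0, 0, 1]
    - [0, 0, 0, 0.008, 0, 0, 1]

```text
time_s: 9.55
tool_pos: [507.0, -239.4, 35.4]
orientation: [[0.993, -0.117, 0.002], [-0.117, -0.993, -0.008], [0.003, 0.008, -1.0]]
contact_force: [-0.7, 1.4, -0.2]
width: 0.001
```

```bash
python3 -c "
from geo import *
go(519,-240,33,-6)
cam('side','side5.png')"
```

```text
pos [ 507.  -239.4   35.4] yaw -6.7 F [-0.7  1.4 -0.2] w 0.001 t 9.55 j [-25.  25. -13.  51.  -0. 162.]
 turn units [ 0.07 -0.03 -0.12] shift now-frame mm [11.9 -0.8  2.4] target-frame [12.  -0.7  2.4]
```

View pics/side5.png

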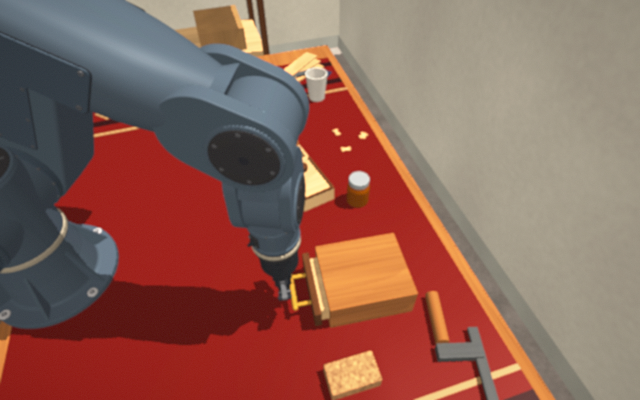

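The drawer is nearly shut, with a small gap left at (318,290).

Call:
carry_out:
  series:
    - [0, 0, 0, 0.004, 0, 0, 1]
    - [0, 0, 0, 0.004, 0, 0, 1]
    - [0, 0, 0, 0.003, 0, 0, 1]

```text
time_s: 9.85
tool_pos: [520.4, -241.0, 35.5]
orientation: [[0.993, -0.117, 0.003], [-0.117, -0.993, -0.008], [0.004, 0.008, -1.0]]
contact_force: [-1.0, 1.3, -0.8]
width: 0.004
```

Call:
carry_out:
  series:
    - [0, 0, 0, 0.003, 0, 0, 1]
    - [0, 0, 0, 0.002, 0, 0, 1]

```text
time_s: 10.02
tool_pos: [524.4, -241.4, 35.3]
orientation: [[0.993, -0.117, 0.0], [-0.117, -0.993, -0.008], [0.001, 0.008, -1.0]]
contact_force: [-18.8, 1.7, 11.8]
width: -0.004
```

Call:
carry_out:
  series:
    - [0, 0, 0, -0.01, 0, 0, 1]
    - [0, 0, 0, -0.03, 0, 0, 1]
    - [0, 0, 0, -0.03, 0, -0.01, 1]
    - [0, 0, 0, -0.01, 0, -0.035, 1]
    - [0, 0, 0, 0, 0, -0.04, 1]
    - [0, 0, 0, 0, 0.0, -0.04, 1]
    - [0, 0, 0, 0, 0.0, -0.04, 1]
    - [0, 0, 0, 0, 0, 0, 1]

```text
time_s: 10.68
tool_pos: [438.1, -229.0, 204.8]
orientation: [[0.993, -0.118, -0.006], [-0.118, -0.993, -0.006], [-0.005, 0.006, -1.0]]
contact_force: [1.7, -1.7, 1.0]
width: -0.002
```

```bash
python3 -c "
from geo import *
p=t2w(60,-45);print(p);go(*p,150,102)
c=cam('side')['frame'];cv2.imwrite('pics/side6c.png',cv2.resize(c[220:340,230:430],None,fx=4,fy=4,interpolation=2));cam('top','top6.png')"
```

```text
[647.44488213  70.25805942]
pos [ 438.1 -229.   204.8] yaw -6.8 F [ 1.7 -1.7  1. ] w -0.002 t 10.68 j [-27.  12.  -6.  72.  -0. 159.]
 turn units [ -0.     0.09 -18.13] shift now-frame mm [ 172.7 -322.2   51.9] target-frame [249.2 267.   54.8]
```

View pics/side6c.png

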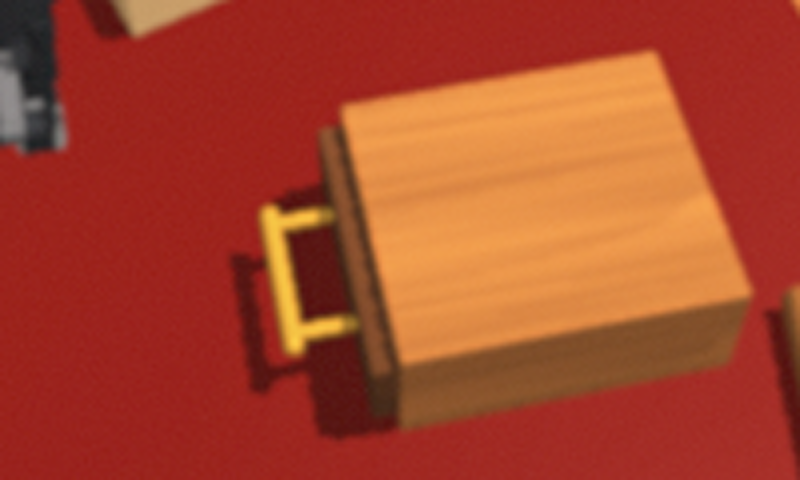

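The drawer front now sits flush against the unit. Next I'll turn the tool for sweeping.

Call:
carry_out:
  series:
    - [0, 0, -1, 0, 0, 0, 1]
    - [0, 0, -1, 0, 0, 0, 1]
    - [0, 0, -1, 0, 0, 0, 1]
    - [0, 0, -1, 0, 0, 0, 1]
    - [0, 0, -1, 0, 0, 0, 1]
    - [0, 0, -1, 0, 0, 0, 1]
    - [0, 0, -1, 0, 0, 0, 1]
    - [0, 0, -1, 0, 0, 0, 1]
    - [0, 0, -1, 0, 0, 0, 1]
    - [0, 0, -1, 0, 0, 0, 1]
    - [0, 0, -1, 0, 0, 0, 1]
    - [0, 0, -1, 0, 0, 0, 1]

```text
time_s: 11.78
tool_pos: [431.4, -225.6, 183.2]
orientation: [[0.368, 0.929, -0.03], [0.93, -0.368, 0.006], [-0.005, -0.03, -1.0]]
contact_force: [0.1, -0.0, -1.7]
width: -0.003
```

Call:
carry_out:
  series:
    - [0, 0, -1, 0, 0, 0, 1]
    - [0, 0, -1, 0, 0, 0, 1]
    - [0, 0, -1, 0, 0, 0, 1]
    - [0, 0, -1, 0, 0, 0, 1]
    - [0, 0, -1, 0, 0, 0, 1]
    - [0, 0, 0, 0, 0, 0, 1]
    - [0, 0, 0, 0, 0, 0, 1]

```text
time_s: 12.37
tool_pos: [427.5, -223.7, 173.1]
orientation: [[-0.175, 0.984, -0.042], [0.984, 0.176, 0.013], [0.02, -0.04, -0.999]]
contact_force: [0.6, 0.2, -0.3]
width: 0.003
```

```bash
python3 -c "
from geo import *
p=t2w(66,-50);print(p);go(*p,150,102)"
```

```text
[654.35332619  66.61479156]
pos [ 427.5 -223.7  173.1] yaw 100.1 F [ 0.6  0.2 -0.3] w 0.003 t 12.37 j [-27.  14.  -9.  70.  -0.  53.]
 turn units [-0.37 -0.2  -0.32] shift now-frame mm [245.6 275.1  17.2] target-frame [236.8 282.2  23.1]
```

Call:
carry_out:
  series:
    - [-0.2, -0.1, -0.15, 0.024, 0.028, -0.002, 1]
    - [-0.2, -0.1, -0.15, 0.024, 0.028, -0.002, 1]
    - [0, 0, 0, 0.024, 0.028, -0.002, 1]
    - [0, 0, 0, 0.024, 0.028, -0.002, 1]
    - [0, 0, 0, 0.024, 0.028, -0.002, 1]
    - [0, 0, 0, 0.024, 0.028, -0.002, 1]
    - [0, 0, 0, 0.024, 0.028, -0.002, 1]
    - [0, 0, 0, 0.024, 0.028, -0.002, 1]
    - [0, 0, 0, 0, 0, 0, 1]

```text
time_s: 13.12
tool_pos: [616.6, 16.5, 182.0]
orientation: [[-0.164, 0.986, -0.003], [0.986, 0.164, 0.001], [0.002, -0.002, -1.0]]
contact_force: [1.4, 0.3, -0.7]
width: 0.001
```

```bash
python3 -c "
from geo import *
p=t2w(66,-45);print(p);go(*p,80,102)"
```

```text
[653.31376774  71.50552956]
pos [616.6  16.5 182. ] yaw 99.5 F [ 1.4  0.3 -0.7] w 0.001 t 13.12 j [ 1. 27. 12. 75.  0. 82.]
 turn units [-0.02 -0.02 -0.42] shift now-frame mm [ 48.1  45.5 101.9] target-frame [ 46.2  47.4 102. ]
```

Call:
carry_out:
  series:
    - [0, 0, -0.4, 0.023, 0.023, 0, 1]
    - [0, 0, 0, 0.022, 0.023, 0, 1]
    - [0, 0, 0, 0, 0, 0.03, 1]
    - [0, 0, 0, 0, 0, 0.03, 1]
    - [0, 0, 0, 0, 0, 0.02, 1]
    - [0, 0, 0, 0, 0, 0, 1]

```text
time_s: 13.62
tool_pos: [657.3, 75.7, 95.7]
orientation: [[-0.189, 0.982, -0.002], [0.982, 0.189, 0.001], [0.002, -0.002, -1.0]]
contact_force: [-1.6, 0.2, -1.3]
width: -0.001
```

```bash
python3 -c "
from geo import *
p=t2w(66,-40);print(p);go(*p,48,102)"
```

```text
[652.27420928  76.39626756]
pos [657.3  75.7  95.7] yaw 100.9 F [-1.6  0.2 -1.3] w -0.001 t 13.62 j [ 7. 34. 11. 67.  0. 86.]
 turn units [-0.01 -0.02 -0.19] shift now-frame mm [ 1.5 -4.7 47.7] target-frame [ 1.7 -4.8 47.7]
```

Call:
carry_out:
  series:
    - [0, 0, -0.2, 0, -0.004, 0.015, 1]
    - [0, 0, 0, 0, 0, 0.015, 1]
    - [0, 0, 0, 0, 0, 0.01, 1]
    - [0, 0, 0, 0, 0, 0, 1]

```text
time_s: 13.95
tool_pos: [652.5, 74.6, 54.7]
orientation: [[-0.2, 0.98, -0.004], [0.98, 0.2, 0.001], [0.002, -0.004, -1.0]]
contact_force: [-0.1, 0.6, -0.1]
width: 0.003
```

```bash
python3 -c "
from geo import *
p=t2w(66,45);print(p);go(*p,49,102)"
```

```text
[634.60171556 159.53881363]
pos [652.5  74.6  54.7] yaw 101.5 F [-0.1  0.6 -0.1] w 0.003 t 13.95 j [ 6. 35.  7. 62.  0. 85.]
 turn units [-0.03 -0.02 -0.08] shift now-frame mm [86.8 -0.5  5.9] target-frame [86.8  0.2  5.7]
```

Call:
carry_out:
  series:
    - [0, 0, 0, 0.004, 0, 0.002, 1]
    - [0, 0, 0, 0.006, 0, 0.002, 1]
    - [0, 0, 0, 0.007, 0, 0, 1]
    - [0, 0, 0, 0.007, 0, 0, 1]
    - [0, 0, 0, 0.007, 0, 0, 1]
    - [0, 0, 0, 0.007, 0, 0, 1]

```text
time_s: 14.45
tool_pos: [646.4, 114.5, 54.8]
orientation: [[-0.195, 0.981, 0.001], [0.981, 0.195, 0.002], [0.001, 0.001, -1.0]]
contact_force: [0.4, 0.1, 1.2]
width: -0.001
```

```bash
python3 -c "
from geo import *
p=t2w(66,45);print(p);go(*p,49,102)
print(w2t(telemetry.sense()['tool_pos']))"
```

```text
[634.60171556 159.53881363]
pos [646.4 114.5  54.8] yaw 101.2 F [0.4 0.1 1.2] w -0.001 t 14.45 j [10. 35.  6. 61.  0. 89.]
 turn units [ 0.01 -0.01 -0.13] shift now-frame mm [46.4 -2.8  5.8] target-frame [46.5 -2.2  5.8]
(np.float64(68.2050068388782), np.float64(-1.474920257157192))
```

Call:
carry_out:
  series:
    - [0, 0, 0, 0.005, -0.001, 0.003, 1]
    - [0, 0, 0, 0.007, -0.001, 0.003, 1]
    - [0, 0, 0, 0.007, 0, 0, 1]
    - [0, 0, 0, 0.007, 0, 0, 1]
    - [0, 0, 0, 0.007, 0, 0, 1]
    - [0, 0, 0, 0.006, 0, 0, 1]

```text
time_s: 14.95
tool_pos: [635.7, 157.8, 48.9]
orientation: [[-0.196, 0.981, 0.001], [0.981, 0.196, 0.002], [0.002, 0.002, -1.0]]
contact_force: [-0.1, 0.5, 0.3]
width: -0.001
```

```bash
python3 -c "
from geo import *
p=t2w(66,45);go(*p,49,102)
print(w2t(telemetry.sense()['tool_pos']))
c=cam('side')['frame'];cv2.imwrite('pics/side7c.png',cv2.resize(c[110:250,200:370],None,fx=4,fy=4,interpolation=2))"
```

```text
pos [635.7 157.8  48.9] yaw 101.3 F [-0.1  0.5  0.3] w -0.001 t 14.95 j [14. 35.  5. 60.  0. 93.]
 turn units [ 0.02 -0.01 -0.12] shift now-frame mm [ 1.9 -0.7 -0.1] target-frame [ 1.9 -0.7 -0.1]
(np.float64(66.70215468333114), np.float64(43.05267968308156))
```

View pics/side7c.png

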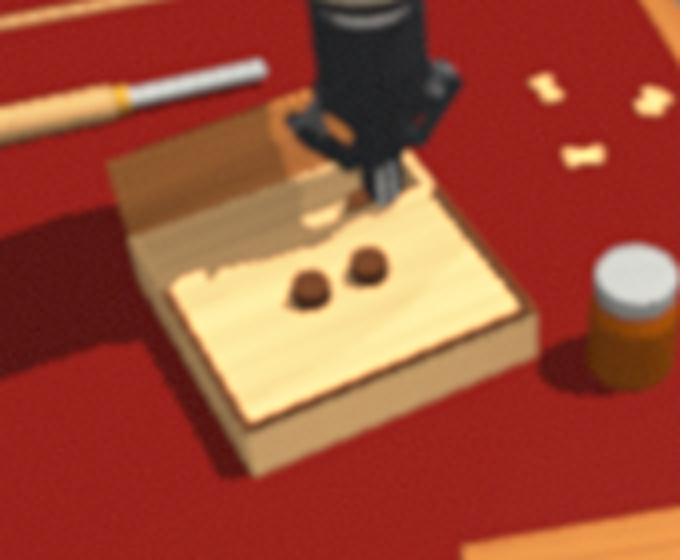

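One button is off the deck at the edge, by crop (360,195), and two remain at (310,288) and (368,265). Next button.

Call:
carry_out:
  series:
    - [0, 0, 0, 0, 0, -0.02, 1]
    - [0, 0, 0, 0, 0, -0.03, 1]
    - [0, 0, 0, 0, 0, -0.02, 1]
    - [0, 0, 0, -0.03, -0.013, 0, 1]
    - [0, 0, 0, -0.03, -0.013, 0, 1]
    - [0, 0, 0, -0.03, -0.013, 0, 1]
    - [0, 0, 0, 0, 0, 0, 1]

```text
time_s: 15.58
tool_pos: [614.0, 62.7, 121.5]
orientation: [[-0.202, 0.979, 0.001], [0.979, 0.202, 0.001], [0.001, 0.001, -1.0]]
contact_force: [-0.9, 0.2, -0.1]
width: -0.001
```

```bash
python3 -c "
from geo import *
p=t2w(25,-57);go(*p,48,102)
print(w2t(telemetry.sense()['tool_pos']))
c=cam('side')['frame'];cv2.imwrite('pics/side8c.png',cv2.resize(c[110:250,200:370],None,fx=4,fy=4,interpolation=2))"
```

```text
pos [614.   62.7 121.5] yaw 101.7 F [-0.9  0.2 -0.1] w -0.001 t 15.58 j [ 6. 28.  5. 67.  0. 84.]
 turn units [ 0.01 -0.01 -0.05] shift now-frame mm [-11.6  -0.7  73.5] target-frame [-11.5  -0.7  73.5]
(np.float64(25.703946922465214), np.float64(-45.4680714733301))
```

View pics/side8c.png

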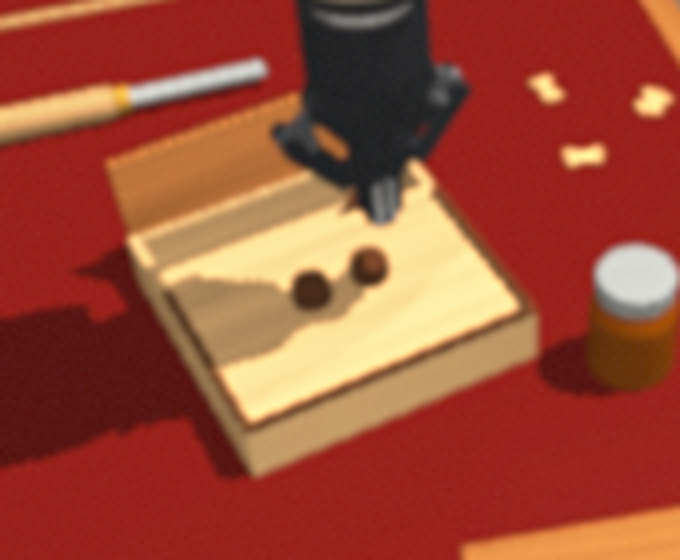

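Call:
carry_out:
  series:
    - [0, 0, 0, -0.011, 0, 0, 1]
    - [0, 0, 0, 0, 0, 0.025, 1]
    - [0, 0, 0, 0, 0, 0.025, 1]
    - [0, 0, 0, 0, 0, 0.01, 1]
    - [0, 0, 0, 0, 0, 0, 1]

```text
time_s: 16.05
tool_pos: [619.5, 54.2, 61.2]
orientation: [[-0.203, 0.979, 0.006], [0.979, 0.203, 0.003], [0.002, 0.006, -1.0]]
contact_force: [0.1, -0.9, -0.5]
width: 0.003
```

```bash
python3 -c "
from geo import *
p=t2w(25,-57);go(*p,48,102)
print(w2t(telemetry.sense()['tool_pos']))
c=cam('top');f=c['frame'];cv2.imwrite('pics/t9c.png',cv2.resize(f[165:285,205:335],None,fx=5,fy=5,interpolation=2))"
```

```text
pos [619.5  54.2  61.2] yaw 101.7 F [ 0.1 -0.9 -0.5] w 0.003 t 16.05 j [ 5. 31. -0. 59.  0. 83.]
 turn units [ 0.06 -0.02 -0.05] shift now-frame mm [-2.2 -4.4 13.2] target-frame [-2.1 -4.3 13.2]
(np.float64(29.316480209508885), np.float64(-54.86911704550838))
```

View pics/t9c.png

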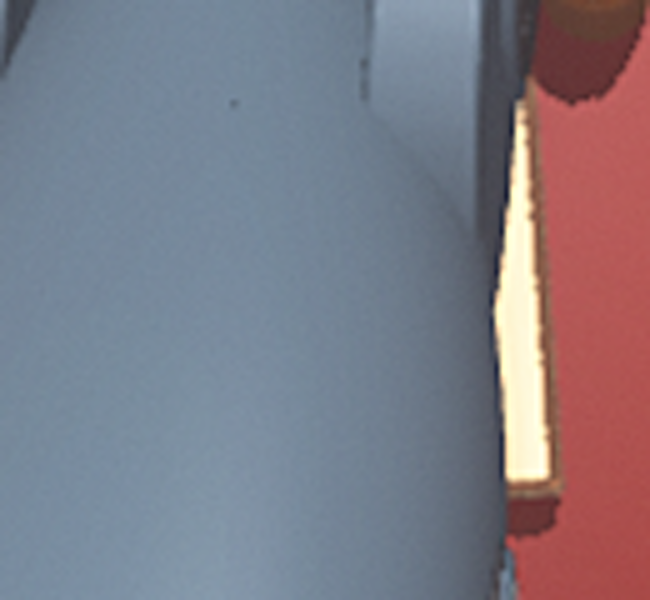

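Call:
carry_out:
  series:
    - [0, 0, 0, 0, -0.004, 0.007, 1]
    - [0, 0, 0, 0, 0, 0.004, 1]
    - [0, 0, 0, 0.005, 0, 0, 1]
    - [0, 0, 0, 0.007, 0, 0, 1]
    - [0, 0, 0, 0.007, 0, 0, 1]
    - [0, 0, 0, 0.007, 0, 0, 1]

```text
time_s: 16.6
tool_pos: [612.1, 81.2, 54.1]
orientation: [[-0.203, 0.979, 0.011], [0.979, 0.203, 0.003], [0.001, 0.011, -1.0]]
contact_force: [-0.1, -0.3, -0.0]
width: 0.0
```

```bash
python3 -c "
from geo import *
p=t2w(25,45);go(*p,49,102)
print(w2t(telemetry.sense()['tool_pos']))"
```

```text
pos [612.1  81.2  54.1] yaw 101.7 F [-0.1 -0.3 -0. ] w 0.0 t 16.6 j [ 7. 30. -2. 57.  0. 86.]
 turn units [ 0.11 -0.01 -0.05] shift now-frame mm [72.  -3.1  5.1] target-frame [72.  -2.7  5.1]
(np.float64(27.72064359096895), np.float64(-26.979567056218215))
```

Call:
carry_out:
  series:
    - [0.1, 0, 0, 0.005, -0.002, 0.004, 1]
    - [0, 0, 0, 0.007, 0, 0.001, 1]
    - [0, 0, 0, 0.007, 0, 0, 1]
    - [0, 0, 0, 0.007, 0, 0, 1]
    - [0, 0, 0, 0.007, 0, 0, 1]
    - [0, 0, 0, 0.007, 0, 0, 1]
    - [0, 0, 0, 0.007, 0, 0, 1]
    - [0, 0, 0, 0.007, 0, 0, 1]

```text
time_s: 17.27
tool_pos: [597.9, 140.8, 49.5]
orientation: [[-0.205, 0.979, 0.001], [0.979, 0.205, 0.001], [0.001, 0.001, -1.0]]
contact_force: [0.6, -0.1, -0.2]
width: -0.003
```

```bash
python3 -c "
from geo import *
p=t2w(25,45);go(*p,49,102)
print(w2t(telemetry.sense()['tool_pos']))"
```

```text
pos [597.9 140.8  49.5] yaw 101.8 F [ 0.6 -0.1 -0.2] w -0.003 t 17.27 j [13. 31. -2. 57.  0. 91.]
 turn units [ 0.01 -0.01 -0.03] shift now-frame mm [10.7 -1.3  0.5] target-frame [10.7 -1.2  0.5]
(np.float64(26.249122693652208), np.float64(34.34016333841934))
```

Call:
carry_out:
  series:
    - [0, 0, 0, 0.005, 0, 0, 1]
    - [0, 0, 0, 0.005, 0, 0, 1]
    - [0, 0, 0, 0, 0, 0, 1]
    - [0, 0, 0, 0, 0, -0.02, 1]
    - [0, 0, 0, 0, 0, -0.03, 1]
    - [0, 0, 0, 0, 0, -0.02, 1]
    - [0, 0, 0, -0.03, -0.013, 0, 1]
    - [0, 0, 0, -0.03, -0.013, 0, 1]
    - [0, 0, 0, -0.035, -0.013, 0, 1]
    - [0, 0, 0, 0, 0, 0, 1]

```text
time_s: 18.1
tool_pos: [576.0, 49.9, 122.4]
orientation: [[-0.21, 0.978, 0.0], [0.978, 0.21, 0.0], [0.0, 0.001, -1.0]]
contact_force: [-1.2, -0.6, -0.5]
width: 0.0
```

```bash
python3 -c "
from geo import *
p=t2w(-19,-58);go(*p,49,102)
print(w2t(telemetry.sense()['tool_pos']))
c=cam('side')['frame'];cv2.imwrite('pics/side10c.png',cv2.resize(c[110:250,200:370],None,fx=4,fy=4,interpolation=2))"
```

```text
pos [576.   49.9 122.4] yaw 102.1 F [-1.2 -0.6 -0.5] w 0.0 t 18.1 j [ 5. 24. -2. 64.  0. 83.]
 turn units [ 0.01 -0.    0.02] shift now-frame mm [-8.  -4.9 73.4] target-frame [-8.  -4.8 73.4]
(np.float64(-14.158943105597043), np.float64(-50.0442347026571))
```

View pics/side10c.png

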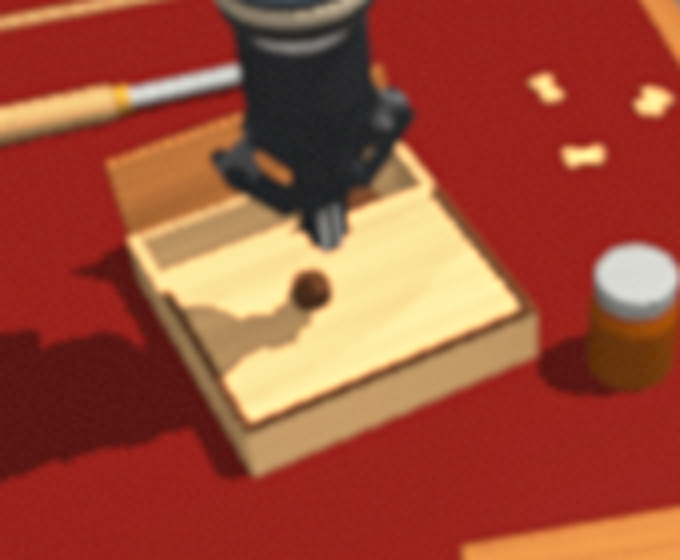

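Only one button is left on the deck, at crop (310,290).

Call:
carry_out:
  series:
    - [0, 0, 0, -0.009, -0.006, 0, 1]
    - [0, 0, 0, 0, 0, 0.025, 1]
    - [0, 0, 0, 0, 0, 0.025, 1]
    - [0, 0, 0, 0, 0, 0.015, 1]
    - [0, 0, 0, 0, 0, 0, 1]

```text
time_s: 18.57
tool_pos: [573.5, 41.2, 56.7]
orientation: [[-0.21, 0.978, 0.005], [0.978, 0.21, 0.002], [0.001, 0.005, -1.0]]
contact_force: [-0.5, -0.0, 0.1]
width: -0.004
```

```bash
python3 -c "
from geo import *
p=t2w(-19,-58);go(*p,49,102)
print(w2t(telemetry.sense()['tool_pos']))"
```

```text
pos [573.5  41.2  56.7] yaw 102.1 F [-0.5 -0.   0.1] w -0.004 t 18.57 j [ 4. 26. -9. 55.  0. 82.]
 turn units [ 0.05 -0.01  0.02] shift now-frame mm [ 0.1 -0.7  7.7] target-frame [ 0.1 -0.7  7.7]
(np.float64(-18.328028168826634), np.float64(-58.06002980021677))
```

Call:
carry_out:
  series:
    - [0, 0, 0, 0, 0, 0.006, 1]
    - [0, 0, 0, 0.005, 0, 0.001, 1]
    - [0, 0, 0, 0.007, 0, 0, 1]
    - [0, 0, 0, 0.007, 0, 0, 1]
    - [0, 0, 0, 0.007, 0, 0, 1]
    - [0, 0, 0, 0.007, 0, 0, 1]
    - [0, 0, 0, 0.007, 0, 0, 1]

```text
time_s: 19.15
tool_pos: [566.0, 84.6, 52.5]
orientation: [[-0.21, 0.978, 0.008], [0.978, 0.21, 0.002], [0.001, 0.008, -1.0]]
contact_force: [-0.4, -0.5, 0.1]
width: 0.004
```

```bash
python3 -c "
from geo import *
p=t2w(-19,45);go(*p,49,102)
print(w2t(telemetry.sense()['tool_pos']))"
```

```text
pos [566.   84.6  52.5] yaw 102.1 F [-0.4 -0.5  0.1] w 0.004 t 19.15 j [  8.  26. -10.  54.   0.  86.]
 turn units [ 0.08 -0.    0.02] shift now-frame mm [59.  -2.2  3.6] target-frame [59.  -2.3  3.5]
(np.float64(-16.685578909464628), np.float64(-14.022109731522287))
```

Call:
carry_out:
  series:
    - [0, 0, 0, 0.005, -0.001, 0.002, 1]
    - [0, 0, 0, 0.007, 0, 0, 1]
    - [0, 0, 0, 0.007, 0, 0, 1]
    - [0, 0, 0, 0.007, 0, 0, 1]
    - [0, 0, 0, 0.007, 0, 0, 1]
    - [0, 0, 0, 0.007, 0, 0, 1]
    - [0, 0, 0, 0.007, 0, 0, 1]

```text
time_s: 19.73
tool_pos: [554.0, 136.2, 51.1]
orientation: [[-0.211, 0.977, 0.009], [0.977, 0.211, 0.002], [0.001, 0.009, -1.0]]
contact_force: [0.5, 0.1, -0.1]
width: 0.003
```

```bash
python3 -c "
from geo import *
p=t2w(-19,45);go(*p,49,102)
print(w2t(telemetry.sense()['tool_pos']))"
```

```text
pos [554.  136.2  51.1] yaw 102.2 F [ 0.5  0.1 -0.1] w 0.003 t 19.73 j [ 14.  25. -10.  54.   0.  92.]
 turn units [ 0.09 -0.01  0.03] shift now-frame mm [ 6.1 -1.3  2.1] target-frame [ 6.1 -1.3  2.1]
(np.float64(-17.69435162202191), np.float64(38.896218724795155))
```

Call:
carry_out:
  series:
    - [0, 0, 0, 0.005, 0, 0, 1]
    - [0, 0, 0, 0.004, 0, 0, 1]
    - [0, 0, 0, 0, 0, 0, 1]
    - [0, 0, 0, 0, 0, -0.02, 1]
    - [0, 0, 0, 0, 0, -0.03, 1]
    - [0, 0, 0, 0, 0, -0.04, 1]
    - [0, 0, 0, -0.038, -0.01, -0.01, 1]
    - [0, 0, 0, -0.038, -0.01, 0, 1]
    - [0, 0, 0, -0.038, -0.01, 0, 1]
    - [0, 0, 0, -0.038, -0.01, 0, 1]
    - [0, 0, 0, -0.038, -0.01, 0, 1]
    - [0, 0, 0, -0.038, -0.01, 0, 1]

```text
time_s: 20.73
tool_pos: [540.8, -91.5, 155.7]
orientation: [[-0.223, 0.975, 0.011], [0.975, 0.223, 0.002], [-0.001, 0.011, -1.0]]
contact_force: [1.2, 0.1, 0.6]
width: -0.002
```

```bash
python3 -c "
from geo import *
p=t2w(0,150);go(*p,150,102)
for n in('top','side'):
  c=cam(n,n+'11.png')
f=cv2.imread('pics/top11.png');cv2.imwrite('pics/t11c.png',cv2.resize(f[165:285,205:335],None,fx=5,fy=5,interpolation=2))"
```

```text
pos [540.8 -91.5 155.7] yaw 102.9 F [1.2 0.1 0.6] w -0.002 t 20.73 j [-10.  19.  -4.  66.   0.  67.]
 turn units [0.1  0.01 0.15] shift now-frame mm [329.8  83.1   6.3] target-frame [331.   77.9   5.7]
```

View pics/t11c.png

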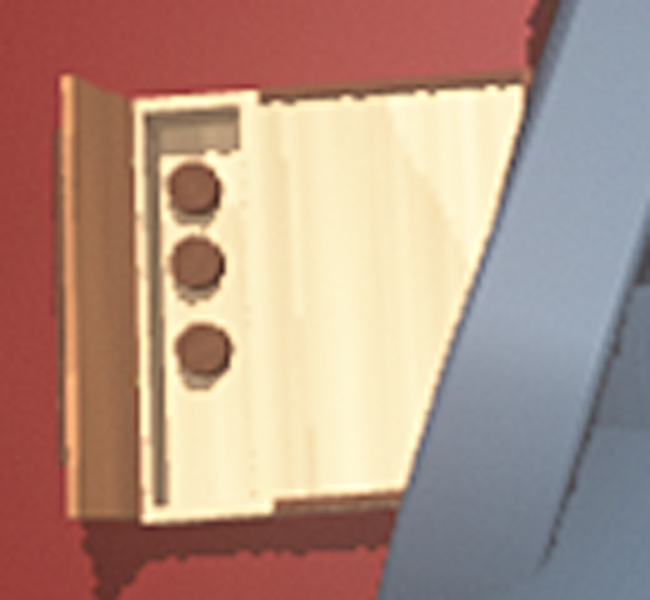

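View pics/side11.png

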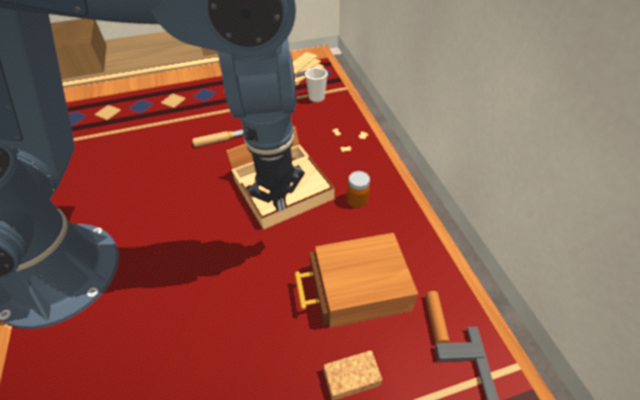

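All three buttons lie flat in the trough, at crop (194,188), (197,264) and (203,349). Now the lid.

Call:
carry_out:
  series:
    - [0, 0, 0, 0.038, 0.009, 0, 1]
    - [0, 0, 0, 0.038, 0.009, 0, 1]
    - [0, 0, 0, 0.038, 0.009, 0, 1]
    - [0, 0, 0, 0.038, 0.009, 0, 1]
    - [0, 0, 0, 0.038, 0.009, 0, 1]
    - [0, 0, 0, 0.038, 0.009, 0, 1]
    - [0, 0, 0, 0.038, 0.009, 0, 1]
    - [0, 0, 0, 0.035, 0.009, 0, 1]
    - [0, 0, 0, 0, 0, 0, 1]

```text
time_s: 21.58
tool_pos: [547.0, 224.1, 155.3]
orientation: [[-0.204, 0.979, 0.012], [0.979, 0.204, 0.0], [-0.002, 0.012, -1.0]]
contact_force: [0.3, 0.9, -0.3]
width: -0.002
```

```bash
python3 -c "
from geo import *
p=t2w(0,160);go(*p,78,102)
print(w2t(telemetry.sense()['tool_pos']))"
```

```text
pos [547.  224.1 155.3] yaw 101.8 F [ 0.3  0.9 -0.3] w -0.002 t 21.58 j [ 22.  24.   3.  69.  -0. 101.]
 turn units [ 0.11  0.02 -0.04] shift now-frame mm [33.8  5.2 77.3] target-frame [33.6  6.2 77.3]
(np.float64(-6.243326619542524), np.float64(126.3791201141289))
```

Call:
carry_out:
  series:
    - [0.1, 0, 0, 0.03, 0.005, -0.002, 1]
    - [0, 0, 0, 0.005, 0, 0, 1]
    - [0, 0, 0, 0, 0, 0.025, 1]
    - [0, 0, 0, 0, 0, 0.025, 1]
    - [0, 0, 0, 0, 0, 0.01, 1]
    - [0, 0, 0, 0, 0, 0, 1]

```text
time_s: 22.08
tool_pos: [543.8, 266.2, 95.8]
orientation: [[-0.21, 0.978, 0.003], [0.978, 0.21, -0.001], [-0.001, 0.003, -1.0]]
contact_force: [0.4, -0.1, -0.1]
width: 0.002
```

```bash
python3 -c "
from geo import *
p=t2w(0,100);go(*p,78,102)
print(w2t(telemetry.sense()['tool_pos']))"
```

```text
pos [543.8 266.2  95.8] yaw 102.1 F [ 0.4 -0.1 -0.1] w 0.002 t 22.08 j [ 26.  28.   0.  62.  -0. 104.]
 turn units [0.02 0.01 0.02] shift now-frame mm [-68.2   0.4  17.9] target-frame [-68.2   0.6  17.8]
(np.float64(-0.6068269616064951), np.float64(168.21526735661774))
```

Call:
carry_out:
  series:
    - [0, 0, 0, 0, 0, 0.012, 1]
    - [0, 0, 0, 0, 0, 0.006, 1]
    - [0, 0, 0, -0.01, 0, 0, 1]
    - [0, 0, 0, -0.01, 0, 0, 1]
    - [0, 0, 0, -0.01, 0, 0, 1]
    - [0, 0, 0, -0.01, 0, 0, 1]
    - [0, 0, 0, -0.01, 0, 0, 1]
    - [0, 0, 0, -0.005, 0, 0, 1]

```text
time_s: 22.75
tool_pos: [558.3, 207.0, 83.1]
orientation: [[-0.209, 0.978, 0.007], [0.978, 0.209, 0.001], [-0.0, 0.007, -1.0]]
contact_force: [-0.7, 0.8, -0.3]
width: 0.003
```

```bash
python3 -c "
from geo import *
p=t2w(0,100);go(*p,78,102)
print(w2t(telemetry.sense()['tool_pos']))
c=cam('side')['frame'];cv2.imwrite('pics/side12c.png',cv2.resize(c[90:240,190:370],None,fx=4,fy=4,interpolation=2))"
```

```text
pos [558.3 207.   83.1] yaw 102.1 F [-0.7  0.8 -0.3] w 0.003 t 22.75 j [20. 27. -3. 60. -0. 98.]
 turn units [0.07 0.   0.01] shift now-frame mm [-7.3 -1.3  5.1] target-frame [-7.3 -1.3  5.1]
(np.float64(1.2817557053873783), np.float64(107.3277831127063))
```

View pics/side12c.png

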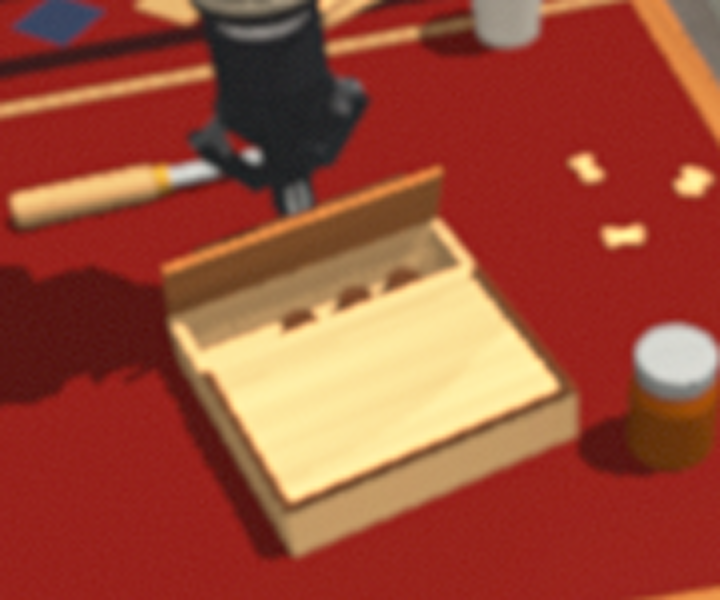

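The lid is about upright. I'll push it further in, then straight down.

Call:
carry_out:
  series:
    - [0, 0, 0, -0.008, 0, 0, 1]
    - [0, 0, 0, -0.008, 0, 0, 1]
    - [0, 0, 0, -0.006, 0, 0, 1]
    - [0, 0, 0, -0.003, 0, 0.004, 1]
    - [0, 0, 0, 0, 0, 0.008, 1]
    - [0, 0, 0, 0, 0, 0.008, 1]

```text
time_s: 23.3
tool_pos: [565.8, 179.0, 63.5]
orientation: [[-0.207, 0.978, 0.01], [0.978, 0.207, 0.002], [-0.0, 0.01, -1.0]]
contact_force: [-0.4, 0.6, 1.2]
width: -0.001
```

```bash
python3 -c "
from geo import *
p=t2w(0,80);go(*p,50,102)
print(w2t(telemetry.sense()['tool_pos']))
c=cam('side')['frame'];cv2.imwrite('pics/side13c.png',cv2.resize(c[90:240,190:370],None,fx=4,fy=4,interpolation=2))"
```

```text
pos [565.8 179.   63.5] yaw 102.0 F [-0.4  0.6  1.2] w -0.001 t 23.3 j [18. 27. -6. 57. -0. 96.]
 turn units [ 0.1  0.  -0. ] shift now-frame mm [ 1.6 -2.9 13.5] target-frame [ 1.6 -2.7 13.5]
(np.float64(2.7114001247482142), np.float64(78.38194939860269))
```

View pics/side13c.png

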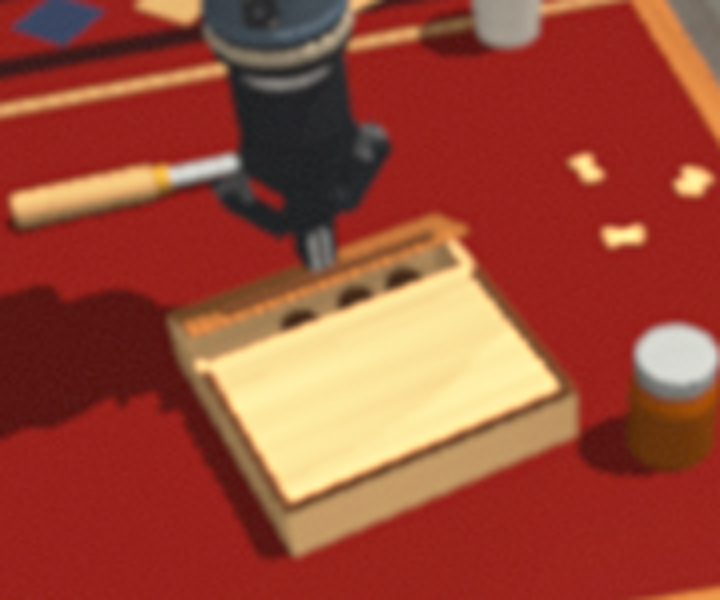

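Closing well, about 30° to go.

Call:
carry_out:
  series:
    - [0, 0, 0, 0, 0, 0.005, 1]
    - [0, 0, 0, 0, 0, 0.004, 1]
    - [0, 0, 0, 0, 0, 0.002, 1]

```text
time_s: 23.6
tool_pos: [564.4, 179.2, 48.5]
orientation: [[-0.208, 0.978, 0.007], [0.978, 0.208, 0.0], [-0.001, 0.007, -1.0]]
contact_force: [0.5, -1.6, 3.9]
width: 0.002
```

Call:
carry_out:
  series:
    - [0, 0, 0, 0, 0, 0.001, 1]

```text
time_s: 23.68
tool_pos: [564.6, 179.2, 48.2]
orientation: [[-0.208, 0.978, 0.008], [0.978, 0.208, 0.0], [-0.001, 0.007, -1.0]]
contact_force: [-10.8, -6.2, 39.9]
width: -0.003
```

Call:
carry_out:
  series:
    - [0, 0, 0, 0, 0, -0.01, 1]
    - [0, 0, 0, 0, 0, -0.03, 1]
    - [0, 0, 0, 0, 0, -0.04, 1]
    - [0, 0, 0, 0, 0, -0.03, 1]
    - [0, 0, 0, -0.038, -0.01, 0, 1]
    - [0, 0, 0, -0.038, -0.01, 0, 1]
    - [0, 0, 0, -0.038, -0.01, 0, 1]
    - [0, 0, 0, -0.038, -0.01, 0, 1]
    - [0, 0, 0, -0.038, -0.01, 0, 1]
    - [0, 0, 0, -0.038, -0.01, 0, 1]
    - [0, 0, 0, -0.038, -0.01, 0, 1]
    - [0, 0, 0, 0, 0, 0, 1]

```text
time_s: 24.68
tool_pos: [550.7, -102.2, 163.0]
orientation: [[-0.219, 0.976, 0.01], [0.976, 0.219, -0.0], [-0.002, 0.009, -1.0]]
contact_force: [-0.8, 0.1, 0.6]
width: 0.005
```

```bash
python3 -c "
from geo import *
for n in('top','side'):
  c=cam(n,n+'14.png')
f=cv2.imread('pics/top14.png');cv2.imwrite('pics/t14c.png',cv2.resize(f[165:285,205:335],None,fx=5,fy=5,interpolation=2))
c=cam('side')['frame'];cv2.imwrite('pics/side14c.png',cv2.resize(c[90:240,190:370],None,fx=4,fy=4,interpolation=2))
print(telemetry.sense()['contact_force'],telemetry.sense()['tool_pos'])"
```

```text
[ 0.67351813 -0.86859853  0.61943516] [551.2324828  -96.53274407 162.98789883]
```

View pics/t14c.png

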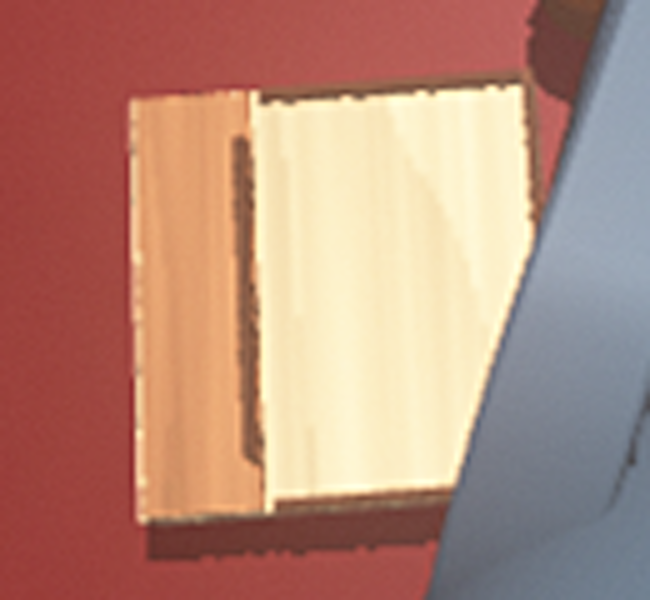

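View pics/side14c.png

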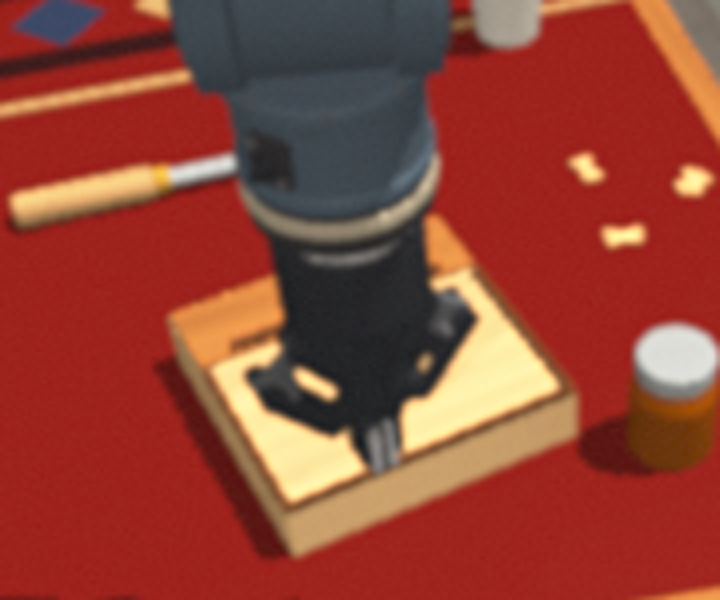

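View pics/top14.png

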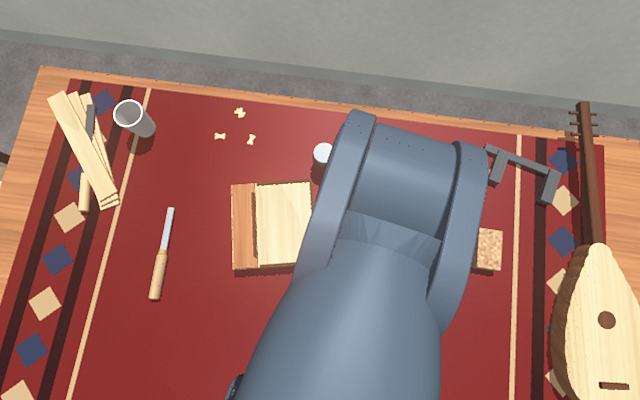

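```bash
python3 -c "
from geo import *
c=cam('side')
u=ray(c,px([(343,105),(400,365)],230,220,4),80);p=ray(c,px([(321,130),(372,377)],230,220,4),68)
b=ray(c,px([(269,206),(294,353)],230,220,4),49)
a=np.array([np.cos(np.radians(-6)),np.sin(np.radians(-6))])
print(u[:,:2]@a,p[:,:2]@a,b[:,:2]@a)
c=c['frame'];cv2.imwrite('pics/side15c.png',cv2.resize(c[220:340,230:430],None,fx=4,fy=4,interpolation=2))"
```

```text
[613.47482556 612.5716083 ] [599.31504062 598.54643123] [563.36032986 562.56854736]
```

View pics/side15c.png

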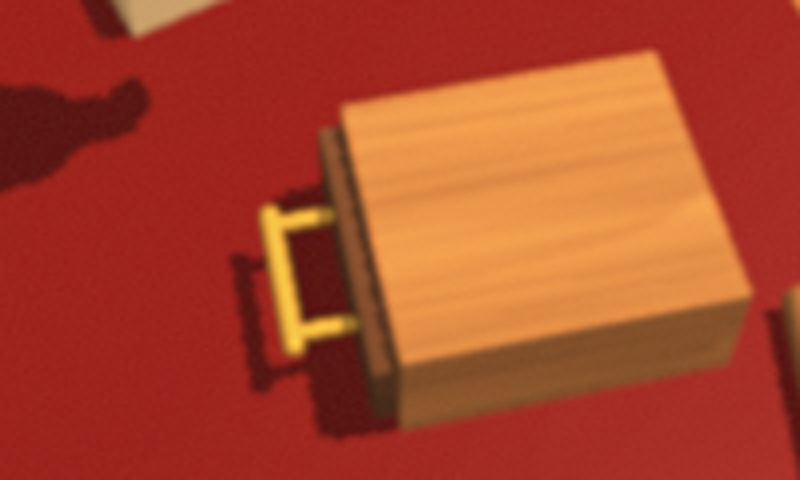

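The drawer's front face is 14 mm out from the unit against a 15 mm panel, so it is home. I'll move the arm aside for one check of the lid.

Call:
carry_out:
  series:
    - [0, 0, 0, -0.02, -0.035, -0.01, 1]
    - [0, 0, 0, -0.02, -0.035, -0.01, 1]
    - [0, 0, 0, -0.02, -0.035, -0.01, 1]
    - [0, 0, 0, -0.02, -0.035, -0.01, 1]
    - [0, 0, 0, -0.03, -0.01, 0, 1]
    - [0, 0, 0, -0.03, 0, 0, 1]
    - [0, 0, 0, -0.03, 0, 0, 1]
    - [0, 0, 0, 0, 0, 0, 1]
    - [0, 0, 0, 0, 0, 0, 1]

```text
time_s: 25.63
tool_pos: [444.4, -289.7, 202.9]
orientation: [[-0.247, 0.969, 0.01], [0.969, 0.247, 0.002], [-0.0, 0.01, -1.0]]
contact_force: [-0.1, 0.4, 1.0]
width: 0.002
```

```bash
python3 -c "
from geo import *
c=cam('side','side16.png')
for h in (0,0.06,0.12):
  print(h,proj(c,[[*t2w(x,100-59*np.cos(h)),48.5+59*np.sin(h)] for x in(-105,105)]).round(1).tolist())
f=c['frame'];cv2.imwrite('pics/side16c.png',cv2.resize(f[120:220,215:345],None,fx=6,fy=6,interpolation=2))"
```

```text
0 [[239.2, 181.0], [307.6, 154.9]]
0.06 [[238.9, 180.0], [307.5, 154.0]]
0.12 [[238.7, 179.1], [307.4, 153.0]]
```

View pics/side16c.png

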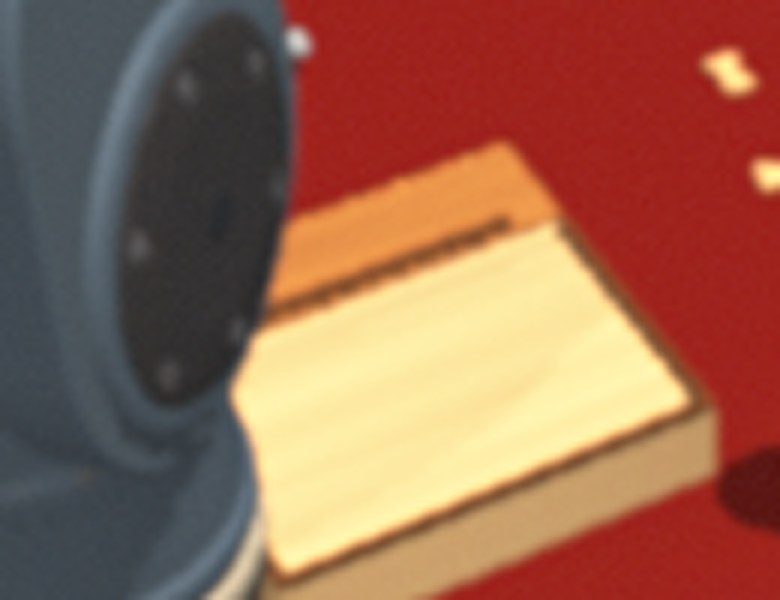

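The lid's free corner is at (308,156) in the full image. A shut lid predicts (308,155), and an open one would appear higher. I'm handing in.

```bash
python3 -c "
from bench import sign_off
print(sign_off())"
```

```text
the job is handed in; nothing more can be done
None
```

I put one button in the stock drawer and pushed the drawer home. I then swept the other three into the trough, swung the lid shut and handed the job in at about 26 s. No verdict was reported.

- **Trough:** a top view before closing the lid showed exactly three buttons lying flat inside, with none visible on the deck.
- **Drawer:** the fourth button was seen in the drawer before it was pushed in. The push ended against the stop at about 19 N. In the side view the front face is 14 mm out from the unit, which matches its 15 mm panel.
- **Lid:** it stopped with the fingertips at 48.2 mm, against 48.5 mm for a shut lid. Its free corner in the last side view is within about 1 px of the shut position. That view is too coarse to measure the 0.06 rad limit (about 1 px), so the fingertip height is the stronger check.
- **Force:** the last 1 mm press on the lid briefly read 39.9 N at the wrist. This was the fingertips, not the gripper body. It is below the 120 N wrist limit, but right at the 40 N body limit.
- **Bystanders:** I saw no contact with the jar, chisel or block, and in the later pictures they looked unmoved. I did not measure their positions.

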